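# Turn the slotted caddy on its corner pin and rack the sanding block

### The arm

A 6-joint arm with a two-finger parallel gripper is mounted at the origin on a cart in front of the work surface, level with it; the furniture and walls round the work are solid. World frame = base frame: x ahead of the robot, y to its left, z up, the work surface at z = 0. Lengths are in m, angles in rad, forces in N, time in s.
With the tool pointing down it reaches from about 0.375 to 0.975 m from the base axis. Payload 3.8 kg.
Tool frame: the origin (TCP) lies midway between the tips of the shut fingers; the grasp point (between the pads) lies 19 mm behind it; z points along the fingers, y is the line along which they close (so a half turn about z gives the same grasp; the last joint's range is limited). The gripper opens to 85 mm and grips with 20 to 120 N. Pads are 22 mm wide; open, the fingers measure 114 mm over their backs; the gripper's body (76 mm by 85 mm) begins 54 mm behind the grasp point. The pads swing forward as they close: fully open they stand 13 mm farther back than shut.
Start: joints at [-1.3, 0.264, 1.604, -0, 1.274, -0.037], TCP at [0.204, -0.643, 0.231] pointing down, gripper open.
Joint ranges: [-2.63, 2.63], [-0.94, 2.18], [0.31, 2.57], [-1.31, 4.45], [0, 2.66], [-2.55, 2.55]. Speed limits (rad/s): [2.57, 2.57, 3.14, 3.14, 3.14, 3.14].

### API

Orientations are given as a rotation vector (axis times angle).
In Python, from workcell import bot gives the robot as it stands.
- The arm moves only by the tool step_arm, never from a script. Its argument "motion" is a list of rows, each a list of 5 numbers: the finger opening in cm, from 0 to 8.54, then the shift along the tool's x, y, z in cm, then the turn about the tool's z in degrees. In form: [[claw, dx, dy, dz, twist], ...]. A call has 1 to 20 rows; each row is the pose to reach, as a shift and turn from the pose commanded when the call began, along the tool's axes at that moment; what a row does not reach only later rows make up. A row lasts 1/10 s, in which the tool goes at most 50 mm and 8.59 degrees, less where a joint would pass 70% of its speed; a pose out of reach is approached as far as the arm can. A call with a gripper value outside its range is refused whole. The fingers move at their own pace and stop on an object; "force" is the grip in N (left out, the last holds). Time passes only in rows, so rows that repeat a pose let the fingers close. It gives the time, the measured TCP pose, the force, the opening and the grip force at its end, in the units of the state.
- bot.read_state(): the state, without advancing time (a new reading comes with each control period).
- bot.read_camera(name): name is "scene" or "top"; returns (picture, depth): 420x560x3 uint8, red, green, blue; 420x560 float32, m along the optical axis (not along the pixel's ray), 0 where there is no reading.
- bot.calibration(name): a dict with "mtx" (3x3 intrinsics, pixels), "k1" (the pictures are not rectified: a ray, as slopes to the right and down, at radius r is drawn at 1 + k1 r^2 times it, then the intrinsics apply), "origin" and "orientation" of the camera in the world. Camera axes: x right, y up, looking along -z (the intrinsics and any distortion apply to the point x, -y, -z); pixel columns grow to the right and rows downward; lengths in m; the calibration is good to about 2 mm. A picture is of the moment at which its call begins. calibration takes no time and is no camera call.
- bot.finish_job(): hands the job in; it is judged then, once.
The state is a dict: "time": time; "q": joint angles; "joint_vel": joint speeds; "joint_torque": joint torques, N m; "tool_pos": TCP position; "tcp_rot": TCP orientation; "wrist_force": force on the tool from outside, world axes, zero at the start; "torque": the same for the moment, N m; "width": opening from 0.0 (shut) to 1.0 (fully open); "grip_force": force on a finger pad.
Only numpy, scipy, OpenCV 4.12 (cv2) and the standard library are available. Lean on these libraries where they do the work, as an engineer would, in place of code of your own. Each camera call takes 0.05 s, during which the arm holds its last target. There are 200 camera calls.

### The job

The slotted plywood caddy is held to the bench by a pin at one corner; keep it flat on the bench and push its opposite corner round, a quarter turn clockwise seen from above, until its side lies flush along the wooden batten. Then stand the sanding block on its long edge, all the way down, in the caddy's wide slot (the one at the end farthest from the pin), with the caddy still flush, and leave the tape measure and the C-clamp where they are.

Things in the scene. Friction and masses are not known exactly. Their poses are not given: they have to be found in the camera images.
- caddy: Open plywood box, 150 (its x) x 166 (its y) x 46 mm high, walls 10, floor 6 mm, 0.38-0.68 kg, loose. A steel eye at one corner rings a fixed bench pin with 2.5 mm play. Origin: eye axis at bench height, z up; the box fills x 22..172, y -188..-22 mm. Starts turned +1.42..+1.68 rad about z from station; home = axes parallel to station's, its x = 22 mm wall flush on the batten.
- caddy_pushed_corner (a point): Outer vertical edge of the caddy diagonally opposite the eye, half-way up (172, -188, 23 mm in the caddy's frame). 3 to 10 N of push on the x = 172 mm wall close to this corner swings the caddy; dry friction, it stays where it is left.
- caddy_wall_far_end (a point): End farthest from the pin of the caddy's side that comes against the batten, on its outer face (at 22, -188, 23 mm in the caddy's frame).
- wide_slot (a point): Centre of the wide slot's floor (97, -159.5, 6 mm in the caddy's frame, axes parallel to it). The slot is 130 mm long (x) and 37 mm wide (y), between the caddy's outer wall (top 40 mm above this point) and a divider (34 mm). Next to it, toward the eye: two 16 mm slots, then a 56 mm bay holding an eraser.
- station: Fixed steel bench pin (14 mm thick, cap 27 mm across, top 28 mm above the bench) and fixed wooden batten (165 x 26 x 30 mm high). Origin: pin axis at bench height, z up. The batten runs along y from -200 to -36 mm, x from -4 to 22 mm; the caddy is turned against its face at x = 22 mm.
- batten_far_end (a point): Point on the plane of the batten's face (at 22, -188, 23 mm in the frame of station) where caddy_wall_far_end arrives.
- block_centre (a point): Centre of the sanding block, a plain brown block 96 x 63 x 30 mm, about 90 g; it starts standing on its long 96 x 30 mm edge, centre 31 mm and top 63 mm above the bench. Its x axis runs along the 96 mm length, y (up or down) along the 63 mm height, z along the 30 mm thickness. Standing in the slot its centre is 31 mm above the slot's floor.
- tape_measure: Pocket tape, 60 x 74 x 28 mm, lying near the front edge at the left; not to be moved.
- c_clamp: Small C-clamp lying flat near the front edge, left of the middle, 108 x 78 x 12 mm; not to be moved.
Not all that is in view belongs to the job. Leave any turquoise look-alike of the part that bears block_centre alone.

How it is judged:
On the way:
1. The caddy has been turned on its pin until its side lies flush along the batten, the sanding block not yet in it (angle between the x axis of caddy and the x axis of station, either way round below 0.045 rad and horizontal distance between caddy_wall_far_end and batten_far_end below 0.01 m and angle between caddy's own z axis and vertical below 0.05 rad and horizontal distance between block_centre and wide_slot above 0.06 m), for 0.2 s.
At the end, for the whole second after the job is handed in: The caddy lies flat with its side along the batten (within about 2.5 degrees, its far end within 10 mm of home), and the sanding block stands on its long edge on the floor of the wide slot (centre within 5 mm of standing height), released, everything at rest (angle between the x axis of caddy and the x axis of station, either way round below 0.045 rad and horizontal distance between caddy_wall_far_end and batten_far_end below 0.01 m and angle between caddy's own z axis and vertical below 0.05 rad and y of block_centre in the frame of wide_slot between -0.006 and 0.006 m and x of block_centre in the frame of wide_slot between -0.022 and 0.022 m and z of block_centre in the frame of wide_slot below 0.036 m and angle between block_centre's own x axis and vertical between 1.5 and 1.64 rad and angle between block_centre's own z axis and vertical between 1.3 and 1.84 rad and linear speed of caddy below 0.01 m/s); the robot touches nothing.
It fails at once if The caddy is tipped up (angle between caddy's own z axis and vertical above 0.2 rad).
It fails at once if The tape measure is moved more than 3 cm (distance of tape_measure from where it was at the start of the episode above 0.03 m).
It fails at once if The C-clamp is moved more than 3 cm (distance of c_clamp from where it was at the start of the episode above 0.03 m).
It also fails if it takes over 62 s, if anything falls off the work surface, if the arm or the gripper's body presses on something with over 40 N, if the wrist force passes 120 N, or if a joint passes its speed limit or range.

## Working session

There is one attempt and no reset: what is moved stays moved. The work goes in short steps, Python scripts to look and compute and a tool call to move; the robot and the scene stay as the last step left them, time stands still between calls to the robot, and variables do not carry over. Pictures are saved under pics/ and viewed, at most 10 in all, crops included, and the job is handed in when it is done.

Besides the shell and the picture viewer there is one more tool, called as name([rows], argument=value, ...), one row to a line, values as JSON. step_arm: Moves the arm, as the interface text tells. Its arguments: {"type":"object","properties":{"motion":{"type":"array","items":{"type":"array","items":{"type":"number"}}},"force":{"type":"number"}},"required":["motion"]}

```bash
ls; mkdir -p pics
cat > h.py <<'E'
import numpy as np, cv2
from scipy.spatial.transform import Rotation as R
from workcell import bot
def cal(n):
    c=bot.calibration(n); o=np.array(c["orientation"],float)
    M=o if o.shape==(3,3) else (R.from_rotvec(o).as_matrix())
    return np.array(c["mtx"]),c["k1"],np.array(c["origin"]),M
def rays(n,uv):
    K,k1,o,M=cal(n); uv=np.atleast_2d(np.array(uv,float))
    p=cv2.undistortPoints(uv[:,None],K,np.array([k1,0,0,0,0.]))[:,0]
    return o,np.c_[p[:,0],-p[:,1],-np.ones(len(p))]@M.T
def plane(n,uv,z):
    o,d=rays(n,uv); t=(z-o[2])/d[:,2]; return o+d*t[:,None]
def cloud(n,dep):
    h,w=dep.shape; u,v=np.meshgrid(np.arange(w),np.arange(h))
    o,d=rays(n,np.c_[u.ravel(),v.ravel()]); return (o+d*dep.reshape(-1,1)).reshape(h,w,3)
def project(n,P):
    K,k1,o,M=cal(n); c=(np.atleast_2d(P)-o)@M; p=np.c_[c[:,0],-c[:,1]]/-c[:,2:]
    r=(p**2).sum(1,keepdims=True); p=p*(1+k1*r); return p@K[:2,:2].T+K[:2,2]
def snap(n,f=None):
    p,d=bot.read_camera(n)
    if f: cv2.imwrite("pics/"+f,p[...,::-1])
    return p,d
E
python3 - <<'E'
from h import *
for n in("scene","top"):
    p,d=snap(n,n+"0.png"); np.savez(n+"0.npz",p=p,d=d); print(n,bot.calibration(n))
print(bot.read_state())
E
```

```text
pics
scene {'mtx': array([[534.20124061,   0.        , 279.01145577],
       [  0.        , 534.20124061, 221.00531314],
       [  0.        ,   0.        ,   1.        ]]), 'k1': -0.2069683085752099, 'origin': array([-0.62317644,  0.56496389,  0.73529667]), 'orientation': array([ 0.6412382 , -1.08637109, -1.79642442])}
top {'mtx': array([[410.28475677,   0.        , 280.64202248],
       [  0.        , 410.28475677, 204.49290222],
       [  0.        ,   0.        ,   1.        ]]), 'k1': -0.08646285062852954, 'origin': array([ 0.37694901, -0.02135775,  1.11538601]), 'orientation': array([ 0.09098245, -0.07685107, -1.55722789])}
{'time': 0.1, 'q': array([-1.29991920e+00,  2.64724803e-01,  1.60526528e+00, -6.01244727e-06,
        1.27372400e+00, -3.69234124e-02]), 'joint_vel': array([ 1.20046985e-03, -2.11123956e-03, -2.35691901e-03,  4.88871705e-05,
       -8.32830158e-04, -1.30955871e-04]), 'joint_torque': array([ 6.35240813e-04, -5.16706932e+01, -3.68590343e+01, -4.30509363e-05,
        6.36334356e-03, -5.57358806e-05]), 'tool_pos': array([ 0.2042987 , -0.64262425,  0.23003984]), 'tcp_rot': array([-3.10237944e+00, -4.81265465e-01,  3.97617145e-04]), 'wrist_force': array([0.04089137, 0.43899043, 0.1552517 ]), 'torque': array([-0.0078725 , -0.03694784, -0.00276376]), 'grip_force': 0.0, 'width': 1.0003752374208088}
```

View pics/top0.png

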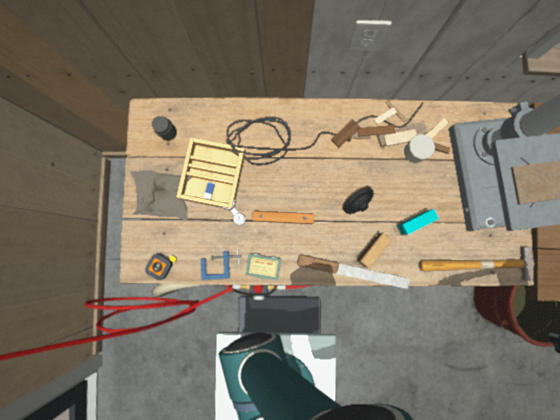

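View pics/scene0.png

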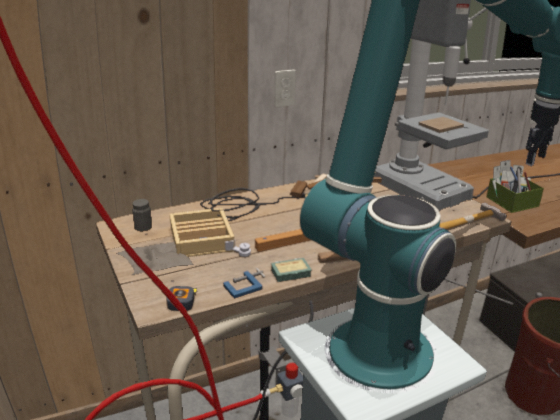

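The top view shows the caddy at (210,172), the pin at (238,217) and the orange batten at (282,217), running right from the pin. The tape is at (158,265) and the clamp at (220,264). Block candidates:
- **Plain brown block at (375,247):** matches the description, standing on its long edge.
- **Turquoise block at (418,222):** the look-alike, to be left alone.
- **Brown scraps at (345–440,130):** clutter.
- **Sponge at (264,265):** green and yellow, so not it.

I'll measure these and check the choice in an enlarged crop.

Run:
```python
from h import *
z=np.load("top0.npz");p,d=z["p"],z["d"]; C=cloud("top",d)
hsv=cv2.cvtColor(p,cv2.COLOR_RGB2HSV)
print("table z",np.median(C[200:215,320:340,2]))
def comp(m,box,name,zz=None):
    x0,y0,x1,y1=box; mm=np.zeros(m.shape,np.uint8); mm[y0:y1,x0:x1]=m[y0:y1,x0:x1]
    n,l,s,c=cv2.connectedComponentsWithStats(mm); k=1+s[1:,4].argmax(); q=l==k
    P=C[q]; r=cv2.minAreaRect(P[:,:2].astype(np.float32)*1000)
    print(name,s[k],"med z",np.median(P[:,2]).round(4),"rect mm",np.round(r[0],1),np.round(r[1],1),round(r[2],2),"corners",np.round(cv2.boxPoints(r)).tolist())
Z=C[...,2]
comp((Z>.036)&(Z<.06),(170,125,252,212),"caddy rim")
comp((Z>.02)&(Z<.04),(249,205,320,228),"batten top")
comp((Z>.018)&(Z<.04),(228,208,248,226),"pin cap")
comp((Z>.05)&(Z<.075),(355,228,395,268),"brown")
comp((Z>.05)&(Z<.075),(395,200,445,240),"turq")
comp((Z>.02),(150,110,180,142),"bottle")
for b in [(249,130,300,165),(340,180,380,215),(155,110,180,142),(340,228,395,268)]:
    print(b,"maxz",Z[b[1]:b[3],b[0]:b[2]].max().round(3))
a=cv2.resize(p[115:275,140:270,::-1],None,fx=3.7,fy=3.7,interpolation=2);b=cv2.resize(p[195:275,350:445,::-1],None,fx=3,fy=3,interpolation=2)
o=np.zeros((592,781,3),np.uint8); o[:a.shape[0],:a.shape[1]]=a; o[:b.shape[0],490:490+b.shape[1]]=b
cv2.imwrite("pics/crop.png",o)
```

```text
table z -0.00046333243181695405
caddy rim [ 177  125   75   83 1376] med z 0.0442 rect mm [601.2 161.4] [171.8 220.3] 79.37 corners [[477.0, 97.0], [694.0, 57.0], [725.0, 225.0], [509.0, 266.0]]
batten top [252 211  62  13 612] med z 0.0294 rect mm [460.7 -16.2] [163.   26.2] 87.87 corners [[445.0, -97.0], [471.0, -98.0], [477.0, 65.0], [451.0, 66.0]]
pin cap [234 214  11  10  79] med z 0.0276 rect mm [455.1 100.1] [24.  25.8] 0.38 corners [[443.0, 113.0], [443.0, 87.0], [467.0, 87.0], [467.0, 113.0]]
brown [360 233  31  35 441] med z 0.0615 rect mm [ 374.1 -257.2] [31.4 93.7] 51.05 corners [[328.0, -240.0], [401.0, -299.0], [420.0, -274.0], [348.0, -216.0]]
turq [401 209  39  26 440] med z 0.0614 rect mm [ 450.7 -374.3] [31.1 96.5] 26.93 corners [[415.0, -338.0], [459.0, -424.0], [486.0, -410.0], [443.0, -324.0]]
bottle [152 116  24  24 421] med z 0.0802 rect mm [536.7 161.2] [482.4  51.5] 42.71 corners [[342.0, 17.0], [377.0, -21.0], [731.0, 306.0], [696.0, 344.0]]
(249, 130, 300, 165) maxz 1.115
(340, 180, 380, 215) maxz 1.115
(155, 110, 180, 142) maxz 1.115
(340, 228, 395, 268) maxz 1.115
```

View pics/crop.png

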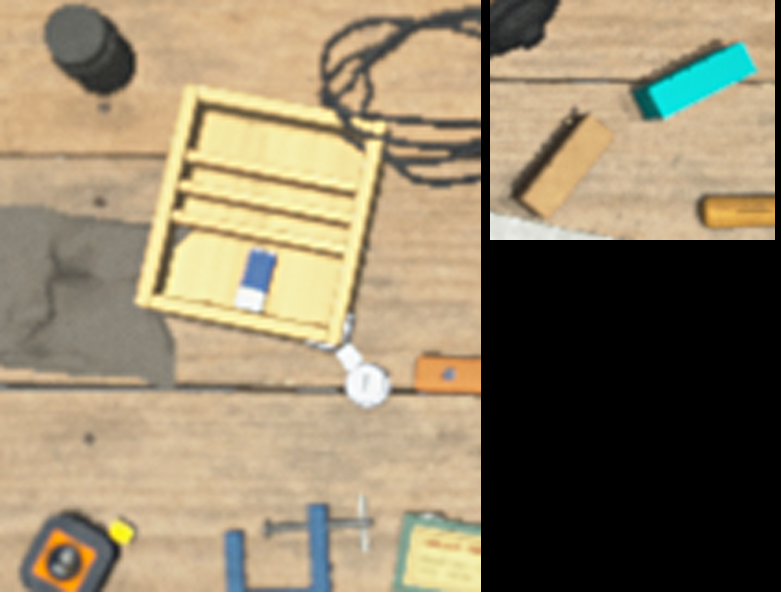

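The crop confirms the brown block at top (375,250). It also shows the caddy rim corners at crop (187,87), (384,124), (340,345) and (137,303), and the wide slot at the top end.

Run:
```python
from h import *
c=np.array([(185,86),(385,124),(340,345),(136,304)])/3.7+[140-.37,115-.37]
P=plane("top",c,.046)[:,:2]*1000; print(P.round(1))
L=np.array([(172,-188),(22,-188),(22,-22),(172,-22)],float)
A=L-L.mean(0);B=P-P.mean(0); th=np.arctan2((A[:,0]*B[:,1]-A[:,1]*B[:,0]).sum(),(A*B).sum()); 
Rm=lambda t:np.array([[np.cos(t),-np.sin(t)],[np.sin(t),np.cos(t)]])
print("yaw",th,"eye",P.mean(0)-Rm(th)@L.mean(0),"res",(B-A@Rm(th).T).round(1).tolist())
# bottle
z=np.load("top0.npz");C=cloud("top",z["d"]); m=np.zeros((420,560),bool);m[110:142,150:180]=1
q=C[m&(C[...,2]>.03)&(C[...,2]<.2)&(C[...,0]>.6)];print("bottle",q.min(0),q.max(0), np.median(q,0))
s=bot.read_state();print(R.from_rotvec(s["tcp_rot"]).as_matrix().round(3))
```

```text
[[669.3 236.2]
 [641.9  89.5]
 [481.4 117.8]
 [509.1 265.3]]
yaw 1.3899822382480753 eye [454.69575261 100.66461495] res [[-1.3, 0.1], [-1.7, 1.0], [1.1, -0.5], [1.9, -0.6]]
bottle [0.67065358 0.28275901 0.03028966] [0.7217769  0.32924286 0.08955631] [0.69068155 0.30205959 0.08119884]
[[ 0.953  0.303 -0.001]
 [ 0.303 -0.953  0.002]
 [ 0.    -0.002 -1.   ]]
```

step_arm([
  [0, 5, -5.4, 0, -4],
  [0, 10, -10.8, 0, -8],
  [0, 14, -15.1, 0, -12],
  [0, 18, -19.4, 0, -16],
  [0, 22, -23.7, 0, -20],
  [0, 26, -28, 0, -24],
  [0, 30, -32.3, 0, -28],
  [0, 34, -36.6, 0, -32],
  [0, 38, -41, 0, -36],
  [0, 42, -45.3, 0, -40],
  [0, 46, -49.6, 0, -44],
  [0, 50, -54, 0, -48],
  [0, 54, -58.2, 0, -52],
  [0, 58, -62.5, 0, -56],
  [0, 62, -66.8, 0, -60],
  [0, 66, -71.1, 0, -62],
  [0, 68.5, -73.9, 0, -62],
  [0, 68.5, -73.9, 0, -62],
  [0, 68.5, -73.9, 0, -62],
  [0, 68.5, -73.9, 0, -62],
])

```text
time: 2.1
tool_pos: [0.6304, 0.2635, 0.2305]
tcp_rot: [-2.413, -2.012, 0.002]
wrist_force: [0.6, -0.5, 0.2]
width: -0.001
grip_force: 0.0
```

step_arm([
  [0, 0.3, 0, 4, 0],
  [0, 0.3, 0, 8, 0],
  [0, 0.3, 0, 12, 0],
  [0, 0.3, 0, 16, 0],
  [0, 0.3, 0, 19, 0],
  [0, 0.3, 0, 20.8, 0],
  [0, 0.3, 0, 20.8, 0],
  [0, 0.3, 0, 20.8, 0],
])

```text
time: 2.9
tool_pos: [0.6313, 0.2647, 0.0239]
tcp_rot: [2.413, 2.011, 0.001]
wrist_force: [0.5, -0.1, 0.1]
width: 0.004
grip_force: 0.0
```

```bash
cat > arc.py <<'E'
import sys
from h import *
# rows along arc: caddy yaw th0 -> th1, tool at caddy-frame (X,Y), tool phi = yaw
pin=np.array([455.5,100.8]); X,Y=196.,-145.
def plan(X0,th_list,Xl):
    s=bot.read_state(); M=R.from_rotvec(s["tcp_rot"]).as_matrix(); p=s["tool_pos"][:2]*1000
    phi=np.arctan2(M[1,0],M[0,0]); print("pos",p.round(1),"z",s["tool_pos"][2].round(4),"phi",phi.round(3),"F",np.round(s["wrist_force"],1))
    c,sn=np.cos(phi),np.sin(phi); rel=p-pin; print("caddy-frame by phi",(c*rel[0]+sn*rel[1]).round(1),(-sn*rel[0]+c*rel[1]).round(1))
    for th,X in zip(th_list,Xl):
        w=pin+np.array([np.cos(th)*X-np.sin(th)*Y,np.sin(th)*X+np.cos(th)*Y])-p
        print([0,round((c*w[0]+sn*w[1])/10,1),round((sn*w[0]-c*w[1])/10,1),0,round(-np.degrees(th-phi),0)])
th0,th1,n,Xa=[float(a) for a in sys.argv[1:]]
plan(X,np.linspace(th0,th1,int(n)),np.full(int(n),Xa))
E
python3 arc.py 1.39 0.55 14 183
```

```text
pos [631.3 264.7] z 0.0239 phi 1.39 F [ 0.5 -0.1  0.1]
caddy-frame by phi 192.9 -143.4
[0, np.float64(-1.0), np.float64(0.2), 0, np.float64(-0.0)]
[0, np.float64(-2.0), np.float64(1.3), 0, np.float64(4.0)]
[0, np.float64(-3.0), np.float64(2.4), 0, np.float64(7.0)]
[0, np.float64(-4.1), np.float64(3.4), 0, np.float64(11.0)]
[0, np.float64(-5.3), np.float64(4.4), 0, np.float64(15.0)]
[0, np.float64(-6.5), np.float64(5.2), 0, np.float64(19.0)]
[0, np.float64(-7.8), np.float64(6.0), 0, np.float64(22.0)]
[0, np.float64(-9.2), np.float64(6.7), 0, np.float64(26.0)]
[0, np.float64(-10.5), np.float64(7.3), 0, np.float64(30.0)]
[0, np.float64(-12.0), np.float64(7.8), 0, np.float64(33.0)]
[0, np.float64(-13.4), np.float64(8.3), 0, np.float64(37.0)]
[0, np.float64(-14.9), np.float64(8.6), 0, np.float64(41.0)]
[0, np.float64(-16.4), np.float64(8.8), 0, np.float64(44.0)]
[0, np.float64(-17.9), np.float64(9.0), 0, np.float64(48.0)]
```

step_arm([
  [0, -0.5, 0.1, 0, 0],
  [0, -1.0, 0.2, 0, 0],
  [0, -1.5, 0.8, 0, 2],
  [0, -2.0, 1.3, 0, 4],
  [0, -2.5, 1.9, 0, 5],
  [0, -3.0, 2.4, 0, 7],
  [0, -3.5, 2.9, 0, 9],
  [0, -4.1, 3.4, 0, 11],
  [0, -4.7, 3.9, 0, 13],
  [0, -5.3, 4.4, 0, 15],
  [0, -5.9, 4.8, 0, 17],
  [0, -6.5, 5.2, 0, 19],
  [0, -7.1, 5.6, 0, 20],
  [0, -7.8, 6.0, 0, 22],
  [0, -8.5, 6.4, 0, 24],
  [0, -9.2, 6.7, 0, 26],
  [0, -9.8, 7.0, 0, 28],
  [0, -10.5, 7.3, 0, 30],
  [0, -11.2, 7.6, 0, 31],
  [0, -12.0, 7.8, 0, 33],
])

```text
time: 4.9
tool_pos: [0.6868, 0.1317, 0.0234]
tcp_rot: [2.885, 1.24, 0.002]
wrist_force: [4.8, 2.8, 1.2]
width: -0.002
grip_force: 2.9
```

```bash
python3 arc.py 0.76 0 12 183
python3 - <<'E'
from h import *
p,d=snap("top"); o=cv2.resize(p[110:280,130:380,::-1],None,fx=3,fy=3); cv2.imwrite("pics/t1.png",o)
E
```

```text
pos [686.8 131.7] z 0.0234 phi 0.812 F [4.8 2.8 1.2]
caddy-frame by phi 181.5 -146.6
[0, np.float64(-0.6), np.float64(0.8), 0, np.float64(3.0)]
[0, np.float64(-1.7), np.float64(1.9), 0, np.float64(7.0)]
[0, np.float64(-2.9), np.float64(3.0), 0, np.float64(11.0)]
[0, np.float64(-4.2), np.float64(4.1), 0, np.float64(15.0)]
[0, np.float64(-5.5), np.float64(5.0), 0, np.float64(19.0)]
[0, np.float64(-6.9), np.float64(5.8), 0, np.float64(23.0)]
[0, np.float64(-8.3), np.float64(6.5), 0, np.float64(27.0)]
[0, np.float64(-9.8), np.float64(7.2), 0, np.float64(31.0)]
[0, np.float64(-11.3), np.float64(7.7), 0, np.float64(35.0)]
[0, np.float64(-12.9), np.float64(8.1), 0, np.float64(39.0)]
[0, np.float64(-14.5), np.float64(8.4), 0, np.float64(43.0)]
[0, np.float64(-16.1), np.float64(8.6), 0, np.float64(47.0)]
```

View pics/t1.png

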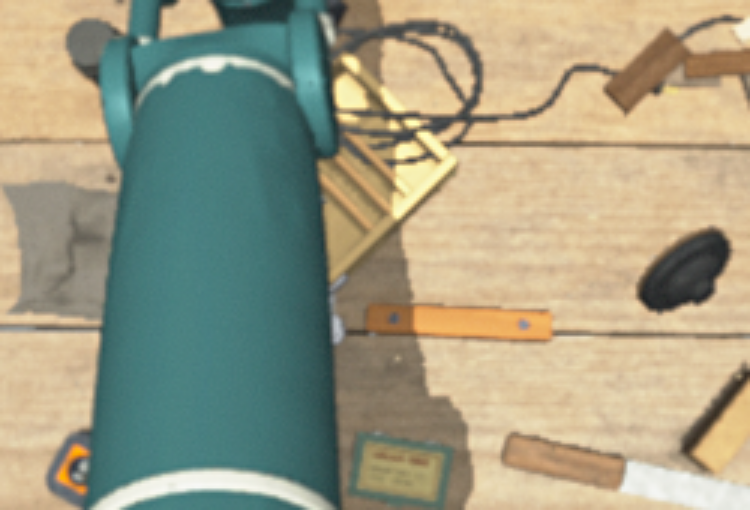

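The caddy is turning under the arm: its free corner is at (455,160) in this crop, and the push force is about 5 N. I'll keep going.

step_arm([
  [0, -0.6, 0.8, 0, 3],
  [0, -1.2, 1.4, 0, 5],
  [0, -1.7, 1.9, 0, 7],
  [0, -2.3, 2.5, 0, 9],
  [0, -2.9, 3.0, 0, 11],
  [0, -3.5, 3.6, 0, 13],
  [0, -4.2, 4.1, 0, 15],
  [0, -4.8, 4.6, 0, 17],
  [0, -5.5, 5.0, 0, 19],
  [0, -6.2, 5.4, 0, 21],
  [0, -6.9, 5.8, 0, 23],
  [0, -7.6, 6.2, 0, 25],
  [0, -8.3, 6.5, 0, 27],
  [0, -9.0, 6.9, 0, 29],
  [0, -9.8, 7.2, 0, 31],
  [0, -10.5, 7.5, 0, 33],
  [0, -11.3, 7.7, 0, 35],
  [0, -12.1, 7.9, 0, 37],
  [0, -12.9, 8.1, 0, 39],
  [0, -13.7, 8.3, 0, 41],
])

```text
time: 6.95
tool_pos: [0.6512, -0.0246, 0.0229]
tcp_rot: [-3.138, -0.15, 0.002]
wrist_force: [0.7, 0.6, 0.1]
width: 0.001
grip_force: 0.6
```

```bash
python3 arc.py 0.09 -0.05 5 183
```

```text
pos [651.2 -24.6] z 0.0229 phi 0.095 F [0.7 0.6 0.1]
caddy-frame by phi 182.8 -143.5
[0, np.float64(-0.1), np.float64(0.2), 0, np.float64(0.0)]
[0, np.float64(-0.6), np.float64(0.9), 0, np.float64(2.0)]
[0, np.float64(-1.1), np.float64(1.5), 0, np.float64(4.0)]
[0, np.float64(-1.7), np.float64(2.1), 0, np.float64(6.0)]
[0, np.float64(-2.3), np.float64(2.6), 0, np.float64(8.0)]
```

step_arm([
  [0, -0.3, 0.5, 0, 1],
  [0, -0.6, 0.9, 0, 2],
  [0, -0.9, 1.2, 0, 3],
  [0, -1.1, 1.5, 0, 4],
  [0, -1.4, 1.8, 0, 5],
  [0, -1.7, 2.1, 0, 6],
  [0, -2.0, 2.4, 0, 7],
  [0, -2.3, 2.6, 0, 7.5],
  [0, -2.4, 2.6, 0, 7.5],
  [0, -2.5, 2.6, 0, 7.5],
])

```text
time: 7.95
tool_pos: [0.6355, -0.0517, 0.0257]
tcp_rot: [-3.14, 0.054, -0.019]
wrist_force: [14.2, 4.4, -2.1]
width: 0.001
grip_force: 6.3
```

step_arm([
  [0, 0.5, 0, 0, 0],
  [0, 2, 0, 0, 0],
  [0, 3, 0, -3, 0],
  [0, 3, 0, -8, 0],
  [0, 3, 0, -13, 0],
  [3, 3, 2, -18, 0],
  [8.5, 0, 5, -20, 6],
  [8.5, -4, 8, -20, 12],
  [8.5, -8, 11, -20, 18],
  [8.5, -12, 14, -20, 24],
  [8.5, -16, 17, -20, 30],
  [8.5, -20, 20, -20, 36],
  [8.5, -24, 21.4, -20, 37],
  [8.5, -25.4, 21.4, -20, 37],
  [8.5, -25.4, 21.4, -20, 37],
  [8.5, -25.4, 21.4, -20, 37],
])

```text
time: 9.55
tool_pos: [0.3692, -0.2578, 0.2233]
tcp_rot: [-2.962, 1.046, -0.001]
wrist_force: [-0.4, 0.1, -1.0]
width: 0.998
grip_force: 0.0
```

Run:
```python
from h import *
p,d=snap("top"); np.savez("top2.npz",p=p,d=d); q=snap("scene","s2.png"); o=cv2.resize(p[120:270,190:400,::-1],None,fx=3.7,fy=3.7,interpolation=2); cv2.imwrite("pics/t2.png",o)
```

```text
(no output)
```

View pics/t2.png

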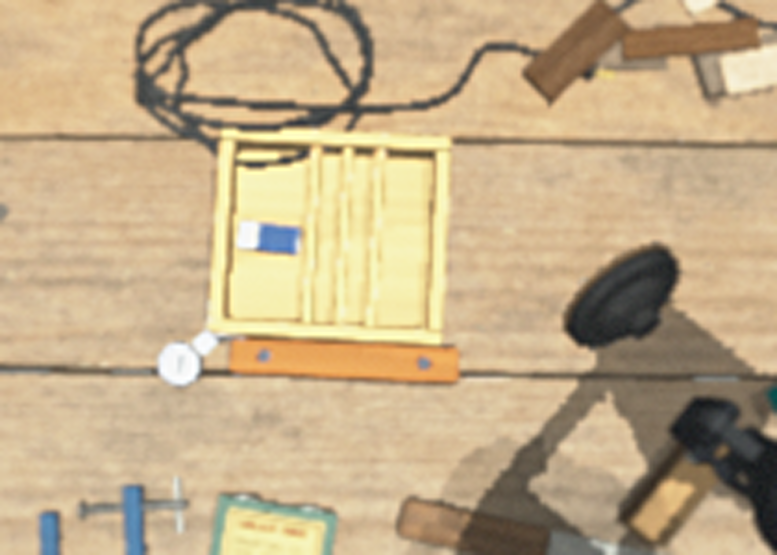

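The caddy lies along the batten: rim corners are at crop (220,130), (451,137), (441,343) and (210,332), with the batten just below. I'll compute the pose.

Run:
```python
from h import *
c=np.array([(220,130),(451,137),(441,343),(210,332)])/3.7+[190-.37,120-.37]
P=plane("top",c,.046)[:,:2]*1000; print(P.round(1))
L=np.array([(172,-22),(172,-188),(22,-188),(22,-22)],float)
A=L-L.mean(0);B=P-P.mean(0); th=np.arctan2((A[:,0]*B[:,1]-A[:,1]*B[:,0]).sum(),(A*B).sum())
Rm=lambda t:np.array([[np.cos(t),-np.sin(t)],[np.sin(t),np.cos(t)]])
print("yaw",th,"eye",P.mean(0)-Rm(th)@L.mean(0),"res",(B-A@Rm(th).T).round(1).tolist())
# same by colour mask + depth
z=np.load("top2.npz");p,d=z["p"],z["d"];C=cloud("top",d);Z=C[...,2]
m=np.zeros(Z.shape,np.uint8);m[150:218,240:316]=((Z>.038)&(Z<.055))[150:218,240:316]
n,l,s,_=cv2.connectedComponentsWithStats(m);k=1+s[1:,4].argmax();r=cv2.minAreaRect(C[l==k][:,:2].astype(np.float32)*1000);print("rim",r)
wp=C[l==k][:,:2]*1000
b=np.zeros(Z.shape,np.uint8);hs=cv2.cvtColor(p,cv2.COLOR_RGB2HSV)
print("batten corners",plane("top",np.array([(232,338),(459,346),(457,382),(229,371)])/3.7+[190-.37,120-.37],.030)[:,:2].round(4)*1000)
# slot centre
for t,e in((th,P.mean(0)-Rm(th)@L.mean(0)),): print("slot",e+Rm(t)@[97,-159.5])
s=bot.read_state();M=R.from_rotvec(s["tcp_rot"]).as_matrix();print(s["tool_pos"],np.arctan2(M[1,0],M[0,0]))
# slot inner edges: outer wall inner edge & divider (top heights 46 / 40)
print(plane("top",np.array([(437,240),(377,240)])/3.7+[190-.37,120-.37],.046)*1000)
```

```text
[[624.   74.7]
 [620.6 -91.5]
 [472.  -85. ]
 [477.9  78.6]]
yaw -0.03154913889228837 eye [454.98534878 102.22609071] res [[-2.2, -0.1], [-0.4, -0.4], [1.0, 1.4], [1.6, -0.9]]
rim ((556.163330078125, 6.961204528808594), (191.36756896972656, 162.27719116210938), 87.67764282226562)
batten corners [[475.3  64.2]
 [471.4 -98.8]
 [445.5 -97.5]
 [451.5  65.9]]
slot [546.90582548 -60.25429568]
[ 0.37000034 -0.25771341  0.22336579] -0.6771476577018836
[[545.61002871 -81.74935574  46.        ]
 [545.11995682 -39.01426784  46.        ]]
```

step_arm([
  [8.5, 0.3, -0.3, 4, 0],
  [8.5, 0.3, -0.3, 8, 0],
  [8.5, 0.3, -0.3, 12, 0],
  [8.5, 0.3, -0.3, 15, 0],
  [8.5, 0.3, -0.3, 17, 0],
  [8.5, 0.3, -0.3, 18.1, 0],
  [8.5, 0.3, -0.3, 18.1, 0],
  [8.5, 0.3, -0.3, 18.1, 0],
  [2.5, 0.3, -0.3, 18.1, 0],
  [2.5, 0.3, -0.3, 18.1, 0],
  [2.5, 0.3, -0.3, 18.1, 0],
  [2.5, 0.3, -0.3, 18.1, 0],
  [2.5, 0.3, -0.3, 18.1, 0],
  [2.5, 0.3, -0.3, 18.1, 0],
  [2.5, 0.3, -0.3, 18.1, 0],
  [2.5, 0.3, -0.3, 18.1, 0],
], force=35)

```text
time: 11.25
tool_pos: [0.3738, -0.2578, 0.0431]
tcp_rot: [-2.963, 1.045, -0.002]
wrist_force: [0.7, 2.0, 5.4]
width: 0.351
grip_force: 35.6
```

step_arm([
  [2.5, 0, 0, -2, 0],
  [2.5, 0, 0, -5, 0],
  [2.5, 0, 0, -9, 0],
  [2.5, 0, 0, -13, 0],
  [2.5, 0.1, -2, -13, -3],
  [2.5, 0.2, -5, -13, -7],
  [2.5, 0.4, -8, -13, -11],
  [2.5, 0.5, -11, -13, -16],
  [2.5, 0.6, -14, -13, -20],
  [2.5, 0.8, -17, -13, -25],
  [2.5, 0.9, -20, -13, -29],
  [2.5, 1.0, -23, -13, -33],
  [2.5, 1.1, -25, -13, -36],
  [2.5, 1.1, -26.2, -13, -37],
  [2.5, 1.1, -26.2, -13, -37],
  [2.5, 1.1, -26.2, -13, -37],
  [2.5, 1.1, -26.2, -13, -37],
  [2.5, 1.1, -26.2, -13, -37],
])

```text
time: 13.05
tool_pos: [0.5456, -0.0613, 0.1723]
tcp_rot: [3.141, -0.054, -0.0]
wrist_force: [0.2, 0.5, -0.6]
width: 0.35
grip_force: 35.1
```

Run:
```python
from h import *
p,d=snap("top"); np.savez("top3.npz",p=p,d=d);q,e=snap("scene"); np.savez("sc3.npz",p=q,d=e)
a=cv2.resize(p[120:230,210:350,::-1],None,fx=2.8,fy=2.8,interpolation=2);b=cv2.resize(q[130:270,150:290,::-1],None,fx=2.8,fy=2.8,interpolation=2)
o=np.zeros((400,790,3),np.uint8);o[:a.shape[0],:a.shape[1]]=a;o[:b.shape[0],395:395+b.shape[1]]=b;cv2.imwrite("pics/t3.png",o)
s=bot.read_state();M=R.from_rotvec(s["tcp_rot"]).as_matrix();print(s["tool_pos"],np.arctan2(M[1,0],M[0,0]),M[:,2],s["wrist_force"])
```

```text
[ 0.54578218 -0.06114453  0.17236896] -0.0337379958508697 [ 5.57204689e-05 -1.19154396e-04 -9.99999991e-01] [-1.11666743  0.45116811 -1.13492223]
```

View pics/t3.png

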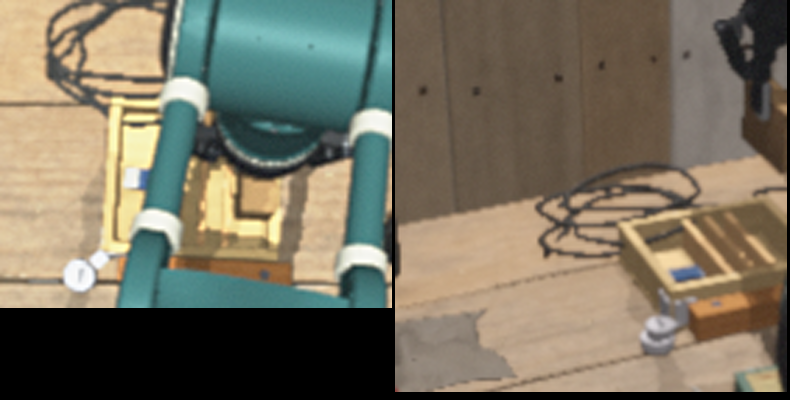

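The block hangs over the wide slot, with its near end at top-crop (260,192). I'll check the lateral alignment against the slot walls before lowering it.

Run:
```python
from h import *
def prof(f,z,cen,yaw,us,vs):
    p=np.load(f)["p"].astype(np.float32); ex=np.array([np.cos(yaw),np.sin(yaw)]);ey=np.array([-ex[1],ex[0]])
    U,V=np.meshgrid(us,vs); W=np.array(cen)+U[...,None]*ex+V[...,None]*ey
    uv=project("top",np.c_[W.reshape(-1,2)/1000,np.full(U.size,z)]).astype(np.float32).reshape(U.shape+(2,))
    return cv2.remap(p,uv[...,0],uv[...,1],cv2.INTER_LINEAR)
vs=np.arange(-45,40,1.)
for z in(.046,.040):
    g=prof("top2.npz",z,(547,-60.4),-.0335,np.arange(-50,50,2.),vs).mean((1))
    print(z,[(int(v),int(a[2])) for v,a in zip(vs,g)])
z=np.load("top3.npz");p,d=z["p"],z["d"];C=cloud("top",d)
m=(C[...,2]>.18)&(C[...,2]<.205)&(abs(C[...,0]-.51)<.04)&(abs(C[...,1]+.06)<.035);q=C[m]
if len(q):
    w=q[:,:2]*1000-[547,-60.4];c,s=np.cos(-.0335),np.sin(-.0335);v=-s*w[:,0]+c*w[:,1];u=c*w[:,0]+s*w[:,1]
    print(len(q),np.median(q[:,2]),"u",u.min(),u.max(),"v",np.percentile(v,[0,3,50,97,100]))
g=prof("top3.npz",.193,(547,-60.4),-.0335,np.arange(-44,-34,1.),np.arange(-30,30,1.)).mean(1)
print([(int(v),int(a[0]),int(a[2])) for v,a in zip(np.arange(-30,30),g)])
```

```text
0.046 [(-45, 151), (-44, 150), (-43, 150), (-42, 150), (-41, 151), (-40, 151), (-39, 150), (-38, 150), (-37, 150), (-36, 150), (-35, 151), (-34, 151), (-33, 151), (-32, 150), (-31, 149), (-30, 150), (-29, 152), (-28, 156), (-27, 164), (-26, 173), (-25, 180), (-24, 184), (-23, 185), (-22, 182), (-21, 176), (-20, 164), (-19, 149), (-18, 132), (-17, 123), (-16, 121), (-15, 129), (-14, 138), (-13, 146), (-12, 152), (-11, 157), (-10, 162), (-9, 167), (-8, 171), (-7, 174), (-6, 175), (-5, 176), (-4, 176), (-3, 175), (-2, 175), (-1, 175), (0, 175), (1, 175), (2, 176), (3, 176), (4, 176), (5, 176), (6, 176), (7, 176), (8, 176), (9, 176), (10, 176), (11, 176), (12, 176), (13, 176), (14, 175), (15, 173), (16, 171), (17, 168), (18, 166), (19, 165), (20, 170), (21, 177), (22, 180), (23, 178), (24, 174), (25, 167), (26, 156), (27, 149), (28, 148), (29, 150), (30, 154), (31, 160), (32, 166), (33, 171), (34, 175), (35, 177), (36, 177), (37, 177), (38, 174), (39, 171)]
0.04 [(-45, 151), (-44, 150), (-43, 150), (-42, 151), (-41, 151), (-40, 151), (-39, 150), (-38, 150), (-37, 150), (-36, 150), (-35, 
[... 1226 characters left out ...]
 224, 126), (-14, 225, 128), (-13, 226, 130), (-12, 226, 130), (-11, 226, 130), (-10, 225, 129), (-9, 221, 126), (-8, 217, 122), (-7, 214, 121), (-6, 212, 119), (-5, 211, 119), (-4, 210, 118), (-3, 210, 118), (-2, 211, 118), (-1, 211, 118), (0, 211, 118), (1, 211, 118), (2, 210, 118), (3, 210, 117), (4, 209, 117), (5, 209, 117), (6, 208, 116), (7, 208, 116), (8, 206, 115), (9, 204, 114), (10, 201, 112), (11, 184, 103), (12, 167, 95), (13, 139, 79), (14, 108, 62), (15, 93, 54), (16, 94, 55), (17, 103, 61), (18, 135, 78), (19, 166, 95), (20, 196, 111), (21, 225, 127), (22, 238, 140), (23, 245, 153), (24, 249, 159), (25, 247, 158), (26, 245, 155), (27, 239, 147), (28, 234, 140), (29, 236, 145)]
```

step_arm([
  [2.5, 0.1, -0.2, 2, 0],
  [2.5, 0.1, -0.2, 4, 0],
  [2.5, 0.1, -0.2, 6, 0],
  [2.5, 0.1, -0.2, 7, 0],
  [2.5, 0.1, -0.2, 7.6, 0],
  [2.5, 0.1, -0.2, 8.2, 0],
  [2.5, 0.1, -0.2, 8.6, 0],
  [2.5, 0.1, -0.2, 9.0, 0],
  [2.5, 0.1, -0.2, 9.3, 0],
  [2.5, 0.1, -0.2, 9.3, 0],
])

```text
time: 14.15
tool_pos: [0.5472, -0.0586, 0.0791]
tcp_rot: [3.141, -0.051, -0.0]
wrist_force: [0.8, -0.3, -1.1]
width: 0.347
grip_force: 34.9
```

step_arm([
  [2.5, 0, 0, 0.4, 0],
  [2.5, 0, 0, 0.8, 0],
  [2.5, 0, 0, 1.2, 0],
  [2.5, 0, 0, 1.6, 0],
  [2.5, 0, 0, 2.0, 0],
  [2.5, 0, 0, 2.3, 0],
  [2.5, 0, 0, 2.6, 0],
  [2.5, 0, 0, 2.8, 0],
  [2.5, 0, 0, 2.8, 0],
])

```text
time: 15.05
tool_pos: [0.5471, -0.0586, 0.0509]
tcp_rot: [-3.141, 0.051, 0.001]
wrist_force: [0.3, -1.4, -1.3]
width: 0.348
grip_force: 34.7
```

step_arm([
  [2.5, 0, 0, 0.1, 0],
  [2.5, 0, 0, 0.2, 0],
  [4.5, 0, 0, 0.1, 0],
  [5, 0, 0, 0, 0],
  [5, 0, 0, 0, 0],
  [5, 0, 0, 0, 0],
  [6, 0, 0, -1, 0],
  [6, 0, 0, -4, 0],
  [6, 0, 0, -8, 0],
  [6, 0, 0, -13, 0],
  [6, 0, 0, -18, 0],
  [6, -2, 4, -20, 0],
  [6, -4, 8, -20, 0],
  [6, -6, 12, -20, 0],
  [6, -8, 16, -20, 0],
  [6, -10, 20, -20, 0],
  [6, -12, 24, -20, 0],
  [6, -12, 24, -20, 0],
])

```text
time: 16.85
tool_pos: [0.417, -0.2986, 0.2523]
tcp_rot: [3.138, -0.06, -0.0]
wrist_force: [0.3, 1.0, 0.0]
width: 0.703
grip_force: 0.0
```

Run:
```python
from h import *
p,d=snap("top"); C=cloud("top",d)
cv2.imwrite("pics/t4.png",cv2.resize(p[120:270,190:400,::-1],None,fx=3.7,fy=3.7,interpolation=2))
Z=C[...,2];m=np.zeros(Z.shape,np.uint8);m[150:218,280:320]=((Z>.056)&(Z<.085))[150:218,280:320]
q=C[m>0];r=cv2.minAreaRect(q[:,:2].astype(np.float32)*1000);print(len(q),np.median(q[:,2]),r)
print("table near",np.median(C[180:200,325:335,2]),bot.read_state()["time"])
```

```text
428 0.06752504267504467 ((546.5968017578125, -56.104713439941406), (30.113468170166016, 95.52496337890625), 87.95923614501953)
table near -0.00036349076517827594 16.9
```

View pics/t4.png

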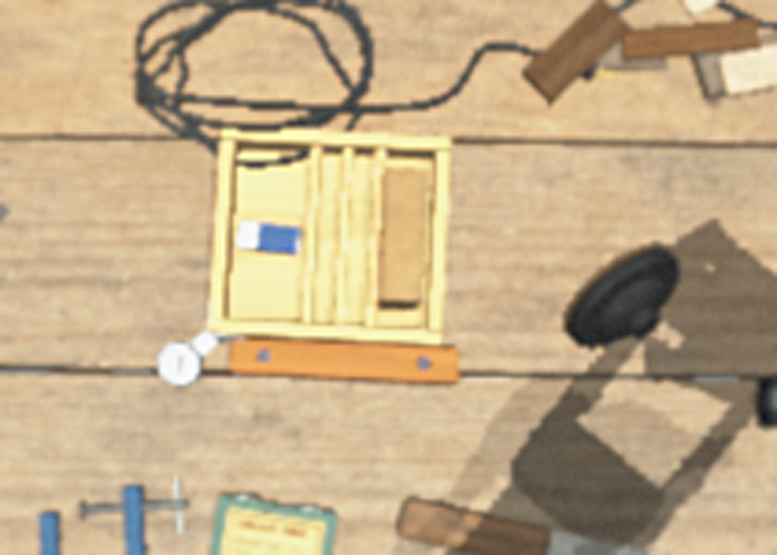

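The block stands in the wide slot at crop (402,235). Its top is at 67.5 mm, 6 mm above its bench reading, so it sits on the slot floor. The caddy is still flush, and the C-clamp hasn't moved.

```bash
python3 -c "
from workcell import bot
print(bot.finish_job())"
```

```text
the job is handed in; nothing more can be done
None
```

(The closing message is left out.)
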